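# Lock the engine turntable with its cam-lever index plunger

### The job

The bench turntable with the engine cylinder on it has been left loose, its index pin held up by the ball-ended lever that is parked on the high land of its cam. Swing the lever clockwise over the hump of the cam, letting it ride up and drop by itself, and bring a notch of the table's index plate under the pin by easing the table round by its black upright knob, feeling for it, until the pin drops fully home and the lever sits down in the low notch of its cam. Use a light touch: do not hold the lever down on the cam, do not force the lever or the table once they come up against a stop, and leave the other things on the bench alone.

Things in the scene. Friction and masses are not known exactly. Their poses are not given: they have to be found in the camera images.
- turntable: fixed blue base of the turntable, 236 mm across, with a bracket on its +y side (86 to 185 mm out, 124 mm high with its cam). Origin on the table's upright turning axis at bench level, z up; all heights here are over it. The index pin's upright axis is 112 mm from the origin along +y. A finned aluminium cylinder, 90 x 90 mm, up to 150 mm high, is bolted on the table's middle
- cam: fixed steel cam collar, 62 mm across, on the bracket round the pin's axis; origin on that axis at bench level. By lever angle (0 = lever along turntable -x, growing clockwise from above): flat high land to 0.26 rad, ramp 5 mm up to a hump at 0.85 to 0.95, steep 17 mm drop, then the low notch (lever at 1.5 to 1.6), then a lug that stops it. Lever on cam: at most 45 N
- lever: steel lever that turns about the pin's axis and goes up and down with the pin; origin on that axis, x along the lever to the ball. A spring presses it down, 18 N (home) to 27 N (hump). Starts within 0.17 rad of turntable -x. It takes 2 to 6 N at the ball to climb; past the hump it is thrown forward. A tight grip moved level holds it down too hard; a push against the lug acts threefold on the cam
- lever_ball (a point): centre of the black ball, 32 mm across, on the lever's end, 75 mm from the pin's axis; x along the lever. Its height over the base's origin: about 171 mm parked, 176 on the hump, 167 with the pin resting on the plain face of the index plate, 159 to 160 with the pin home in a notch
- table_top: turning table, 196 mm across, top at 74 mm; origin on its axis. Round its foot a steel index plate, 252 mm across, face at 64 mm, with four rim notches 13 mm wide, 90 degrees apart, for the round-ended 10 mm pin. Any notch will do. With the pin resting on the plate it takes 5 to 12 N at the knob to turn; once the pin is in, it stands fast but for 1 to 2 degrees of play
- table_knob (a point): middle of the black upright knob on the table, 24 mm across, from 76 to 134 mm high, 86 mm from the table's axis, 29 mm clear of the cylinder. The plate is clamped on by hand: a notch is at the pin when the knob points along turntable -y, +x, +y or -x, give or take 10 degrees, so feel for it. Fingers on table and knob: at most 40 N, all contacts added (a pinch counts twice)
- spray_can: bystander: upright grey spray can, 66 mm across, 170 mm tall; origin at the centre of its foot
- piston: bystander: aluminium engine piston standing on the bench, 74 mm across, 60 mm tall; origin at the centre of its foot
- wrench: bystander: steel wrench lying flat, 190 mm long; origin at its middle, on the bench
- grease_jar: bystander: white jar with a steel lid, 72 mm across, 75 mm tall; origin at the centre of its foot

How it is judged:
At the end, for the whole second after the job is handed in: The pin is fully home in a notch of the index plate and the lever sits down in the low notch of its cam (ball centre under 162 mm above the base's origin, that is within about 2 mm of fully down), the table and the lever are at rest, nothing is held (z of lever_ball in the frame of turntable below 0.162 m and angular speed of each of table_top, lever below 0.05 rad/s); the robot touches nothing.
It fails at once if the lever is held down on its cam or forced against the cam's lug: rollers on the cam over 45 N (contact force between lever and cam above 45 N).
It fails at once if the table is forced: the fingers press on the table or its knob with over 40 N in all (contact force between the fingers and table_top above 40 N).
It fails at once if a bystander is shifted by over 20 mm (distance of any of spray_can, piston, wrench, grease_jar from where it was at the start of the episode above 0.02 m).
It also fails if it takes over 58 s, if anything falls off the work surface, if the arm or the gripper's body presses on something with over 40 N, if the wrist force passes 120 N, or if a joint passes its speed limit or range.

### The arm

A 7-joint arm with a two-finger parallel gripper is mounted at the origin on the work surface. World frame = base frame: x ahead of the robot, y to its left, z up, the work surface at z = 0. Lengths are in m, angles in rad, forces in N, time in s.
With the tool pointing down it reaches from about 0.4 to 0.85 m from the base axis. Payload 10.4 kg.
Tool frame: the origin (TCP) lies at the very end of the fingers, on their centre line; the grasp point (between the pads) lies 19 mm behind it; z points along the fingers, y is the direction in which the jaws open and shut (so a half turn about z gives the same grasp; the last joint's range is limited). The gripper opens to 85 mm and grips with 20 to 120 N. Pads are 22 mm wide; open, the fingers measure 114 mm over their backs; the gripper's body (76 mm by 85 mm) begins 54 mm behind the grasp point. The pads swing forward as they close: fully open they stand 13 mm farther back than shut.
Start: joints at [1.173, 0.332, -0.065, 1.46, 0.022, 1.35, -0.088], TCP at [0.229, -0.582, 0.231] pointing down, gripper open.
Joint ranges: [-2.6, 2.6], [-0.5, 2.12], [-1.47, 1.34], [0.16, 2.42], [-1.27, 4.41], [0.06, 2.06], [-2.6, 2.6]. Speed limits (rad/s): [2.22, 2.22, 2.79, 2.79, 3.14, 3.14, 3.14].

### API

Orientations are given as a unit quaternion [x, y, z, w].
In Python, from workcell import manip gives the robot as it stands.
- The arm moves only by the tool arm_command, never from a script. Its arguments are lists of equal length, an entry for each row: "slide": the shift along the tool's x, y, z in mm, a list of three; "turn": the turn about the tool's z in degrees; "grip": the closure, from 0 (fully open) to 1 (shut). In form: {"slide": [[tx, ty, tz], ...], "turn": [turn, ...], "grip": [grip, ...]}. A call has 1 to 10 rows; each row shifts and turns the commanded pose from where the row before left it, along the tool's axes as they then stand; what a row does not reach is not made up. A row lasts 1/12 s, in which the tool goes at most 41.7 mm and 7.16 degrees, less where a joint would pass 70% of its speed; a pose out of reach is approached as far as the arm can. A call with a gripper value outside its range is refused whole. The fingers move at their own pace and stop on an object; "newtons" is the grip in N (left out, the last holds). Time passes only in rows, so rows that do not move let the fingers close. It gives the time, the measured TCP pose, the force and the opening at its end, in the units of the state.
- manip.get_obs(): the state, without advancing time (a new reading comes with each control period).
- manip.camera(name): name is "side" or "top" or "wrist"; returns the picture (420x560x3 uint8, blue, green, red); there is no depth.
- manip.camera_info(name): a dict with "fx", "fy", "cx", "cy" (pixels), "dist_coeffs" ([k1, k2, p1, p2, k3] as OpenCV has them; the pictures are not rectified), "rvec" (rotation vector, rad) and "tvec" (3), from world to camera coordinates, as OpenCV has them. Camera axes: x right, y down, z forward; pixel columns grow to the right and rows downward; lengths in m; the calibration is good to about 2 mm. A picture is of the moment at which its call begins: read the wrist's pose just before it. camera_info takes no time and is no camera call; for the wrist camera it gives the pose at the moment of the call.
- manip.hand_in(): hands the job in, once; it reports no verdict.
Trained networks look in the newest picture that a camera, given by its name, has taken for a name from the list of things; names that differ only in an ending like _2 or _b are one class to them, and where a whole thing is asked for, a point or a joint stands for the part that bears it (a point fixed in the world has none). Each returns a list of dicts, best first, with "score" (0 to 1); they miss things now and then, are a little off and sometimes report something else, mostly with a low value. They report only what shows in the picture. A call takes as long as a camera call.
- manip.cut_out(target, camera): "pixels" (420x560 bool, what is visible of it).
- manip.tip_of(target, camera): "xyz" ([x, y, z] in m, in the coordinates of the camera as it stood for that picture, good to about 4 mm: a listed point, or the origin of a listed thing).
The state is a dict: "clock": time; "joint_pos": joint angles; "joint_velocities": joint speeds; "tau": joint torques, N m; "position": TCP position; "ee_rot": TCP orientation; "ft_force": force on the tool from outside, world axes, zero at the start; "torque": the same for the moment, N m; "grip_width": opening from 0.0 (shut) to 1.0 (fully open).
Only numpy, scipy, OpenCV 4.12 (cv2) and the standard library are available. Lean on these libraries where they do the work, as an engineer would, in place of code of your own. Each camera call takes 0.05 s, during which the arm holds its last target.

## Working session

There is one attempt and no reset: what is moved stays moved. The work goes in short steps, Python scripts to look and compute and a tool call to move; the robot and the scene stay as the last step left them, time stands still between calls to the robot, and variables do not carry over. Pictures are saved under pics/ and viewed, and the job is handed in when it is done.

Besides the shell and the picture viewer there is one more tool, called as name(argument=value, ...), one argument or row to a line, values as JSON. arm_command: Moves the arm, as the interface text tells. Its arguments: {"type":"object","properties":{"slide":{"type":"array","items":{"type":"array","items":{"type":"number"}}},"turn":{"type":"array","items":{"type":"number"}},"grip":{"type":"array","items":{"type":"number"}},"newtons":{"type":"number"}},"required":["slide","turn","grip"]}

```bash
mkdir -p pics; ls
cat > h.py <<'E'
import numpy as np, cv2, json
from workcell import manip
from scipy.spatial.transform import Rotation as R
def snap(n,f):
    im=np.array(manip.camera(n)); cv2.imwrite('pics/'+f,im); return im
def c2w(n,p):
    i=manip.camera_info(n); Rm=cv2.Rodrigues(np.array(i['rvec'],float))[0]
    return Rm.T@(np.array(p)-np.array(i['tvec']).ravel())
def ray(n,uv):
    i=manip.camera_info(n); K=np.array([[i['fx'],0,i['cx']],[0,i['fy'],i['cy']],[0,0,1]])
    q=cv2.undistortPoints(np.array([[uv]],float),K,np.array(i['dist_coeffs']))[0,0]
    Rm=cv2.Rodrigues(np.array(i['rvec'],float))[0]
    d=Rm.T@np.array([q[0],q[1],1]); o=-Rm.T@np.array(i['tvec']).ravel()
    return o,d/np.linalg.norm(d)
def proj(n,P):
    i=manip.camera_info(n); K=np.array([[i['fx'],0,i['cx']],[0,i['fy'],i['cy']],[0,0,1]])
    return cv2.projectPoints(np.array([P],float),np.array(i['rvec']),np.array(i['tvec']),K,np.array(i['dist_coeffs']))[0].ravel()
def tri(a,b):
    A=np.zeros((3,3));B=np.zeros(3)
    for o,d in (a,b):
        M=np.eye(3)-np.outer(d,d);A+=M;B+=M@o
    return np.linalg.solve(A,B)
E
python3 - <<'E'
from h import *
o=manip.get_obs(); print({k:np.round(v,3).tolist() for k,v in o.items()})
for n in ['side','top','wrist']:
    snap(n,n+'0.png')
    for t in ['turntable','cam','lever','lever_ball','table_top','table_knob','spray_can','piston','wrench','grease_jar']:
        r=manip.tip_of(t,n)
        if r: print(n,t,[(round(x['score'],2),np.round(c2w(n,x['xyz']),3).tolist(),np.round(proj(n,c2w(n,x['xyz']))).tolist()) for x in r[:2]])
E
```

```text
pics
{'clock': 0.0, 'joint_pos': [1.173, 0.333, -0.065, 1.461, 0.022, 1.35, -0.088], 'joint_velocities': [-0.0, -0.002, 0.0, 0.001, 0.001, 0.002, -0.002], 'tau': [-0.001, -62.545, 0.049, -39.161, 0.016, 0.01, 0.0], 'position': [0.229, -0.581, 0.231], 'ee_rot': [0.982, 0.186, -0.0, -0.001], 'ft_force': [-0.218, -0.381, 0.096], 'torque': [0.012, -0.046, 0.033], 'grip_width': 1.001}
side turntable [(0.3, [0.551, 0.179, 0.114], [269.0, 239.0])]
side lever [(0.6, [0.554, 0.179, 0.116], [268.0, 238.0]), (0.28, [0.546, 0.071, 0.005], [282.0, 250.0])]
side lever_ball [(0.6, [0.478, 0.19, 0.175], [294.0, 226.0])]
side table_top [(0.75, [0.544, 0.065, 0.052], [283.0, 236.0])]
side table_knob [(0.74, [0.624, 0.032, 0.107], [261.0, 212.0]), (0.34, [0.41, 0.416, 0.002], [297.0, 342.0])]
side spray_can [(0.63, [0.611, 0.406, 0.003], [219.0, 322.0])]
side piston [(0.59, [0.404, -0.325, -0.002], [347.0, 199.0])]
side wrench [(0.5, [0.708, -0.374, 0.005], [274.0, 183.0])]
side grease_jar [(0.64, [0.41, 0.414, 0.002], [297.0, 342.0])]
top turntable [(0.78, [0.549, 0.061, -0.0], [273.0, 208.0])]
top cam [(0.64, [0.55, 0.177, 0.0], [236.0, 207.0])]
top lever [(0.65, [0.548, 0.179, 0.114], [230.0, 202.0]), (0.53, [0.55, 0.067, 0.052], [270.0, 205.0])]
top lever_ball [(0.64, [0.477, 0.189, 0.168], [223.0, 224.0]), (0.21, [0.404, -0.326, 0.001], [397.0, 256.0])]
top table_top [(0.98, [0.549, 0.067, 0.049], [270.0, 206.0])]
top table_knob [(0.85, [0.625, 0.033, 0.104], [282.0, 177.0]), (0.55, [0.402, -0.328, 0.003], [398.0, 257.0])]
top piston [(0.64, [0.404, -0.326, 0.003], [398.0, 256.0])]
top wrench [(0.85, [0.708, -0.379, -0.004], [410.0, 161.0]), (0.55, [0.626, 0.029, 0.105], [283.0, 177.0])]
top grease_jar [(0.76, [0.407, 0.42, -0.001], [157.0, 252.0]), (0.27, [0.403, -0.329, -0.001], [398.0, 257.0])]
```

View pics/side0.png

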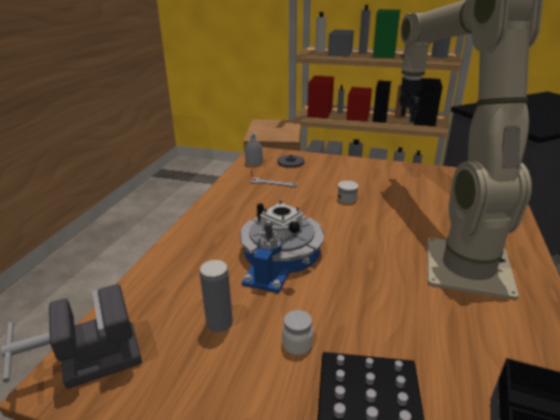

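View pics/top0.png

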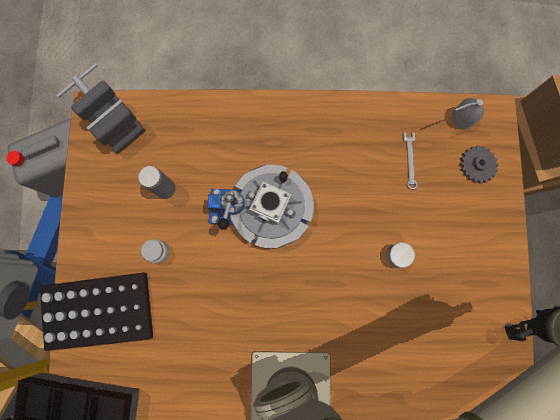

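Run:
```python
from h import *
s=cv2.imread('pics/side0.png')[170:330,180:380]; cv2.imwrite('pics/s0z.png',cv2.resize(s,None,fx=4,fy=3.7,interpolation=2))
s=cv2.imread('pics/top0.png')[140:270,180:340]; cv2.imwrite('pics/t0z.png',cv2.resize(s,None,fx=4.6,fy=4.6,interpolation=2))
```

```text
(no output)
```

View pics/s0z.png

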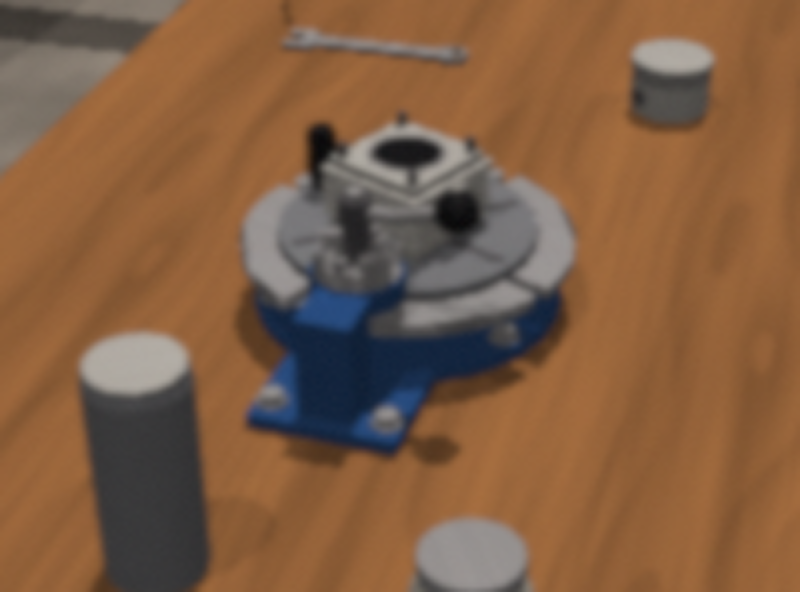

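View pics/t0z.png

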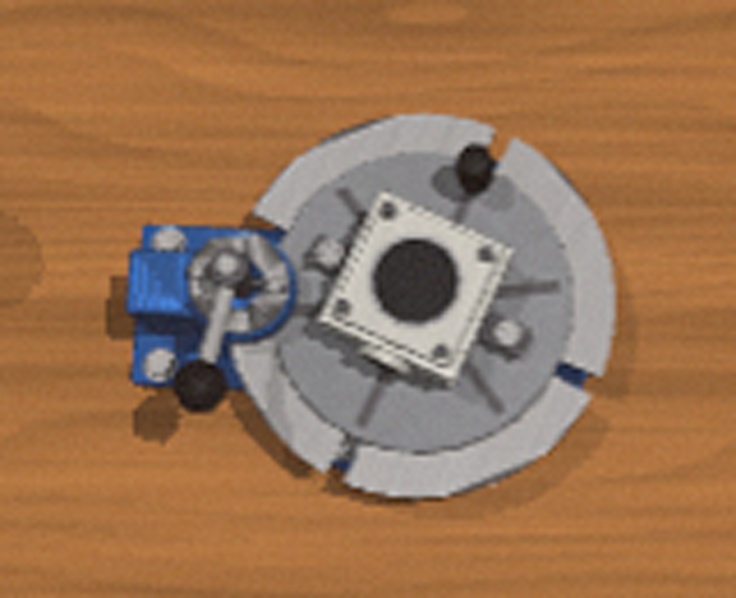

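The side and top views show the blue bracket on the table's +y (image left) side. The ball is at top (223,224) and the knob at top (283,177). One notch lies just off the pin at about top (237,187). Next I'll measure the notch angles and triangulate the ball and knob.

Run:
```python
from h import *
def onz(n,uv,z):
    o,d=ray(n,uv); return o+d*(z-o[2])/d[2]
C=np.array([0.549,0.066])
for z in [(500,140),(578,373),(343,463),(268,220)]:
    uv=(180+z[0]/4.6,140+z[1]/4.6); P=onz('top',uv,.064); v=P[:2]-C
    print(np.round(P,3),'r',round(np.hypot(*v),3),'ang',round(np.degrees(np.arctan2(v[1],v[0])),1))
# centroids by cut_out
for t in ['lever_ball','table_knob']:
    for n in ['top','side']:
        r=manip.cut_out(t,n)
        for x in r[:2]:
            ys,xs=np.nonzero(x['pixels']); print(t,n,round(x['score'],2),xs.mean().round(1),ys.mean().round(1),len(xs),xs.min(),xs.max(),ys.min(),ys.max())
i=tri(ray('top',(223.5,223.5)),ray('side',(294.5,227))); print('ball',i.round(4))
# plate circle fit
for uvz in [(425,113),(613,300),(430,498),(245,345)]:
    print(onz('top',(180+uvz[0]/4.6,140+uvz[1]/4.6),.064).round(3))
```

```text
[0.655 0.012 0.064] r 0.119 ang -26.8
[ 0.501 -0.04   0.064] r 0.116 ang -114.3
[0.441 0.11  0.064] r 0.116 ang 157.7
[0.599 0.163 0.064] r 0.11 ang 62.6
lever_ball top 0.57 226.5 211.9 241 218 241 194 229
lever_ball top 0.4 233.4 201.0 203 222 242 191 212
lever_ball side 0.56 281.0 227.9 310 263 299 221 242
lever_ball side 0.17 283.4 231.9 2776 239 323 200 260
table_knob top 0.75 273.2 206.2 5235 230 314 165 247
table_knob side 0.91 283.7 232.0 2519 241 323 203 259
table_knob side 0.36 297.0 332.2 1196 280 313 311 353
ball [0.4771 0.1876 0.1706]
[0.673 0.062 0.064]
[ 0.549 -0.062  0.064]
[0.42  0.054 0.064]
[0.517 0.176 0.064]
```

arm_command(
  slide=[
    [30, -15, 0],
    [34, -17, 0],
    [34, -17, 0],
    [34, -17, 0],
    [34, -17, 0],
    [34, -17, 0],
    [34, -17, 0],
    [34, -17, 0],
    [34, -17, 0],
    [34, -17, 0],
  ],
  turn=[0, 0, 0, 0, 0, 0, 0, 0, 0, 0],
  grip=[1, 1, 1, 1, 1, 1, 1, 1, 1, 1],
  newtons=20,
)

```text
clock: 2.68
position: [0.481, -0.3008, 0.2316]
ee_rot: [0.983, 0.186, 0.0, 0.0]
ft_force: [1.1, -1.1, 0.3]
grip_width: -0.001
```

arm_command(
  slide=[
    [30, -12, 0],
    [15, -6, 0],
    [0, 0, 0],
    [0, 0, 0],
    [0, 0, 0],
    [0, 0, 0],
    [0, 0, 0],
    [0, 0, 0],
    [0, 0, 0],
    [0, 0, 0],
  ],
  turn=[0, 0, -7, -7, -7, -7, -7, -7, -7, -7],
  grip=[1, 1, 1, 1, 1, 1, 1, 1, 1, 1],
)

```text
clock: 3.52
position: [0.5153, -0.2691, 0.2314]
ee_rot: [0.778, 0.628, 0.0, 0.0]
ft_force: [0.3, 0.4, -0.3]
grip_width: 0.002
```

```bash
cat >> h.py <<'E'
def st():
    o=manip.get_obs(); M=R.from_quat(o['ee_rot']).as_matrix()
    print('t',round(float(o['clock']),2),'pos',np.round(o['position'],4),'xdir',np.round(np.degrees(np.arctan2(M[1,0],M[0,0])),1),'tilt',np.round(M[:,2],3),'F',np.round(o['ft_force'],2),'w',round(float(o['grip_width']),3),'q',np.round(o['joint_pos'],2)); return o,M
def to(P):
    o,M=st(); print('slide mm',np.round(M.T@(np.array(P)-o['position'])*1000,1))
E
python3 -c "
from h import *
to([0.471,0.147,0.231])"
```

```text
t 3.52 pos [ 0.5153 -0.2691  0.2314] xdir 77.8 tilt [ 0. -0. -1.] F [ 0.35  0.43 -0.3 ] w 0.002 q [ 0.77  0.27 -0.44  1.56  0.12  1.34  0.1 ]
slide mm [ 3.974e+02 -1.311e+02  3.000e-01]
```

arm_command(
  slide=[
    [25, -9, 0],
    [36, -12, 0],
    [36, -12, 0],
    [36, -12, 0],
    [36, -12, 0],
    [36, -12, 0],
    [36, -12, 0],
    [36, -12, 0],
    [36, -12, 0],
    [36, -12, 0],
  ],
  turn=[0, 0, 0, 0, 0, 0, 0, 0, 0, 0],
  grip=[1, 1, 1, 1, 1, 1, 1, 1, 1, 1],
)

```text
clock: 4.35
position: [0.4763, 0.0987, 0.2317]
ee_rot: [0.78, 0.626, 0.0, 0.001]
ft_force: [-0.1, -0.3, 0.3]
grip_width: -0.003
```

```bash
python3 -c "
from h import *
to([0.471,0.142,0.200])
snap('wrist','w1.png'); snap('side','s1.png')
for n in ['wrist','side']:
  for t in ['lever_ball','table_knob','lever']:
    print(n,t,[(round(x['score'],2),np.round(c2w(n,x['xyz']),4).tolist()) for x in manip.tip_of(t,n)[:2]])
"
```

```text
t 4.35 pos [0.4763 0.0987 0.2317] xdir 77.5 tilt [ 0.001 -0.001 -1.   ] F [-0.13 -0.31  0.34] w -0.003 q [ 0.42  0.08 -0.74  1.78  0.05  1.3  -0.55]
slide mm [ 41.2 -14.6  31.6]
wrist lever_ball [(0.8, [0.477, 0.1936, 0.1704])]
wrist table_knob [(0.67, [0.6261, 0.0272, 0.1049])]
wrist lever [(0.85, [0.5513, 0.1757, 0.1147])]
side lever_ball []
side table_knob [(0.57, [0.6278, 0.0315, 0.107])]
side lever [(0.72, [0.553, 0.1787, 0.1169])]
```

View pics/w1.png

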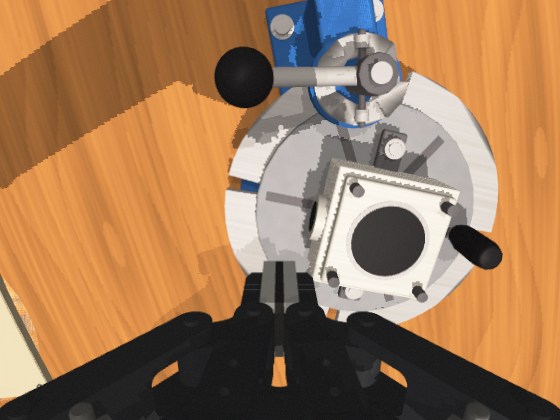

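The wrist view shows the ball at (243,77), the pin head at (380,73), the knob at (475,248), and the finger tips near (278,270). The ball is ahead of the closed fingers and nothing stands in between.

```bash
python3 -c "
from h import *
def onz(n,uv,z):
    o,d=ray(n,uv); return o+d*(z-o[2])/d[2]
print(onz('wrist',(243.5,77),.171).round(4), onz('wrist',(475,248),.105).round(4))
for z in (.12,.13,.14,.15): print(onz('wrist',(380,73),z).round(4))
print(tri(ray('wrist',(243.5,77)),ray('top',(223.5,223.5))))
"
```

```text
[0.4777 0.1863 0.171 ] [0.6274 0.0238 0.105 ]
[0.5642 0.1743 0.12  ]
[0.5614 0.174  0.13  ]
[0.5585 0.1737 0.14  ]
[0.5557 0.1734 0.15  ]
[0.47749739 0.1869243  0.17092228]
```

arm_command(
  slide=[
    [10, -4, 15],
    [14, -5, 25],
    [5, -3, 25],
    [0, 0, 10],
    [0, 0, 0],
  ],
  turn=[0, 0, 0, 0, 0],
  grip=[1, 1, 1, 1, 1],
)

```text
clock: 5.17
position: [0.4702, 0.1266, 0.1542]
ee_rot: [0.78, 0.625, -0.002, -0.001]
ft_force: [0.2, -0.8, -0.7]
grip_width: -0.001
```

```bash
python3 -c "
from h import *
st()
snap('wrist','w2.png')
for t in ['lever_ball','table_knob','lever','turntable']:
    print(t,[(round(x['score'],2),np.round(c2w('wrist',x['xyz']),4).tolist()) for x in manip.tip_of(t,'wrist')[:2]])
"
```

```text
t 5.17 pos [0.4702 0.1266 0.1542] xdir 77.4 tilt [-0.004 -0.001 -1.   ] F [ 0.19 -0.76 -0.7 ] w -0.001 q [ 0.36  0.16 -0.76  1.88  0.12  1.15 -0.67]
lever_ball [(0.85, [0.4793, 0.1922, 0.1732])]
table_knob [(0.77, [0.6281, 0.0291, 0.1098])]
lever [(0.87, [0.5547, 0.1732, 0.1181]), (0.52, [0.6297, 0.0271, 0.111])]
turntable [(0.79, [0.5502, 0.0702, 0.0043])]
```

View pics/w2.png

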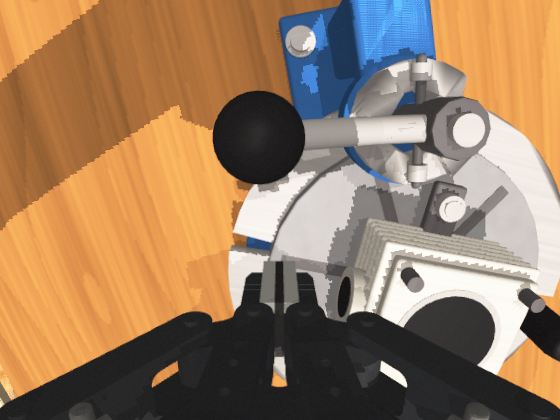

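The ball sits ahead of the fingers, a little to their left at (258,137). I'll advance until the fingers touch it.

arm_command(
  slide=[
    [12, 0, 0],
    [10, 0, 0],
    [5, 0, 0],
    [2, 0, 0],
    [1, 0, 0],
    [1, 0, 0],
    [0, 0, 0],
  ],
  turn=[0, 0, 0, 0, 0, 0, 0],
  grip=[1, 1, 1, 1, 1, 1, 1],
)

```text
clock: 6.0
position: [0.4782, 0.1579, 0.1564]
ee_rot: [0.78, 0.626, 0.0, 0.0]
ft_force: [0.4, -0.6, 0.1]
grip_width: 0.003
```

```bash
python3 -c "
from h import *
st()
snap('wrist','w3.png')
for t in ['lever_ball']:
    print(t,[(round(x['score'],2),np.round(c2w('wrist',x['xyz']),4).tolist()) for x in manip.tip_of(t,'wrist')[:2]])
"
```

```text
t 6.0 pos [0.4782 0.1579 0.1564] xdir 77.5 tilt [ 0. -0. -1.] F [ 0.45 -0.56  0.15] w 0.003 q [ 0.3   0.2  -0.78  1.84  0.15  1.16 -0.75]
lever_ball [(0.82, [0.478, 0.1905, 0.1719])]
```

View pics/w3.png

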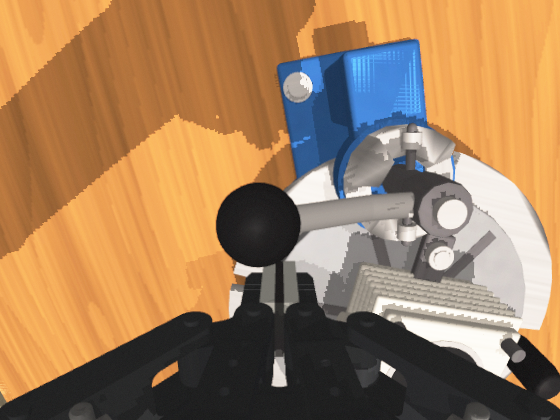

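arm_command(
  slide=[
    [0, -6, 0],
    [2, 0, 0],
    [2, 0, 0],
    [2.6, -0.9, 0],
    [2.6, -0.9, 0],
  ],
  turn=[0, 0, 0, 2, 2],
  grip=[1, 1, 1, 1, 1],
)

```text
clock: 6.52
position: [0.4722, 0.1686, 0.1562]
ee_rot: [0.802, 0.597, -0.001, 0.0]
ft_force: [-2.5, -3.0, 2.5]
grip_width: -0.001
```

```bash
python3 -c "
from h import *
st()
snap('wrist','w4.png')
for t in ['lever_ball']:
    print(t,[(round(x['score'],2),np.round(c2w('wrist',x['xyz']),4).tolist()) for x in manip.tip_of(t,'wrist')[:2]])
"
```

```text
t 6.52 pos [0.4722 0.1686 0.1562] xdir 73.4 tilt [-0.001 -0.001 -1.   ] F [-2.49 -3.03  2.51] w -0.001 q [ 0.28  0.2  -0.78  1.84  0.15  1.16 -0.84]
lever_ball [(0.67, [0.5471, 0.0707, -0.0007]), (0.61, [0.48, 0.1979, 0.1723])]
```

View pics/w4.png

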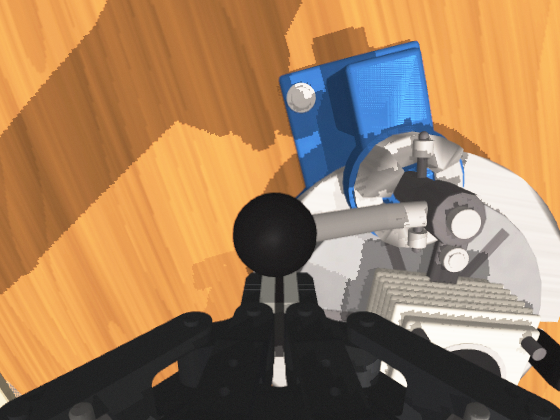

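Contact at about 4 N, with the ball centred on the fingers at (275,235). I'll follow the arc, lifting slightly as the lever climbs.

arm_command(
  slide=[
    [2.6, -0.9, -0.3],
    [2.6, -0.9, -0.3],
    [2.6, -0.9, -0.3],
    [2.6, -0.9, -0.3],
    [2.6, -0.9, -0.3],
    [2.6, -0.9, -0.3],
  ],
  turn=[2, 2, 2, 2, 2, 2],
  grip=[1, 1, 1, 1, 1, 1],
)

```text
clock: 7.12
position: [0.4723, 0.1846, 0.1576]
ee_rot: [0.86, 0.511, -0.001, 0.0]
ft_force: [-5.3, -2.8, 1.5]
grip_width: 0.004
```

arm_command(
  slide=[
    [2.6, -0.9, -0.3],
    [2.6, -0.9, -0.3],
    [2.6, -0.9, -0.3],
    [2.6, -0.9, -0.3],
  ],
  turn=[2, 2, 2, 2],
  grip=[1, 1, 1, 1],
)

```text
clock: 7.45
position: [0.4744, 0.1957, 0.1588]
ee_rot: [0.893, 0.45, -0.002, 0.0]
ft_force: [-7.0, -3.3, 2.1]
grip_width: 0.004
```

```bash
python3 -c "
from h import *
st()
snap('wrist','w5.png')
for t in ['lever_ball','lever']:
    print(t,[(round(x['score'],2),np.round(c2w('wrist',x['xyz']),4).tolist()) for x in manip.tip_of(t,'wrist')[:2]])
"
```

```text
t 7.45 pos [0.4744 0.1957 0.1588] xdir 53.5 tilt [-0.003 -0.001 -1.   ] F [-6.95 -3.27  2.11] w 0.004 q [ 0.2   0.22 -0.75  1.81  0.16  1.17 -1.24]
lever_ball [(0.8, [0.4917, 0.2216, 0.1757])]
lever [(0.71, [0.5546, 0.1787, 0.1153])]
```

View pics/w5.png

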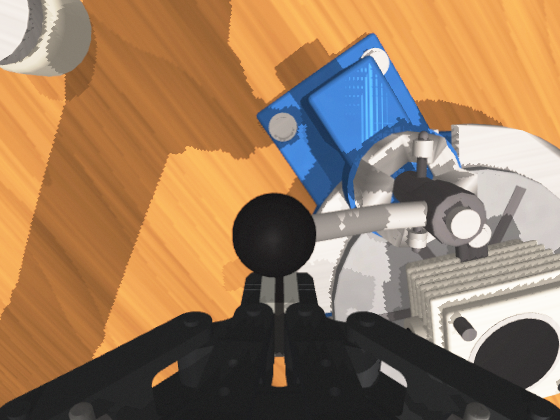

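The ball is at (275,235) and the lever is at about 0.65 rad on the ramp, with 7.7 N of push. I'll carry on towards the hump.

arm_command(
  slide=[
    [2.6, -0.9, -0.3],
    [2.6, -0.9, -0.3],
    [2.6, -0.9, -0.3],
    [2.6, -0.9, -0.3],
    [2.6, -0.9, -0.3],
  ],
  turn=[2, 2, 2, 2, 2],
  grip=[1, 1, 1, 1, 1],
)

```text
clock: 8.02
position: [0.4799, 0.2087, 0.1604]
ee_rot: [0.929, 0.37, -0.001, -0.0]
ft_force: [-5.0, -0.4, -0.1]
grip_width: -0.0
```

arm_command(
  slide=[
    [2.6, -0.9, 0],
    [2.6, -0.9, 0],
    [2.6, -0.9, 0],
  ],
  turn=[2, 2, 2],
  grip=[1, 1, 1],
)

```text
clock: 8.27
position: [0.4843, 0.2161, 0.1606]
ee_rot: [0.947, 0.321, -0.0, -0.0]
ft_force: [0.0, 1.1, 0.1]
grip_width: 0.001
```

```bash
python3 -c "
from h import *
st()
snap('wrist','w6.png')
for t in ['lever_ball','lever']:
    print(t,[(round(x['score'],2),np.round(c2w('wrist',x['xyz']),4).tolist()) for x in manip.tip_of(t,'wrist')[:2]])
"
```

```text
t 8.27 pos [0.4843 0.2161 0.1606] xdir 37.5 tilt [-0.001 -0.    -1.   ] F [0.02 1.07 0.12] w 0.001 q [ 0.13  0.25 -0.72  1.77  0.18  1.18 -1.56]
lever_ball [(0.73, [0.5092, 0.2366, 0.1773])]
lever [(0.81, [0.5511, 0.1743, 0.1171])]
```

View pics/w6.png

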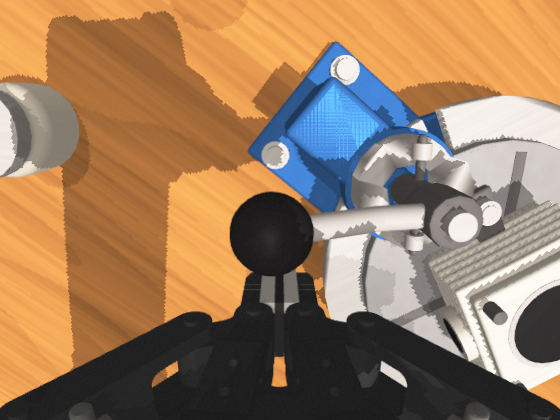

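The lever is on the hump at about 0.95 rad, with the ball at (272,233). A few more small steps should tip it over.

arm_command(
  slide=[
    [2.6, -0.9, 0],
    [2.6, -0.9, 0],
    [0, 0, 0],
  ],
  turn=[2, 2, 0],
  grip=[1, 1, 1],
)

```text
clock: 8.67
position: [0.4883, 0.2207, 0.1609]
ee_rot: [0.958, 0.288, 0.0, -0.0]
ft_force: [0.4, 0.3, -0.4]
grip_width: -0.002
```

```bash
python3 -c "
from h import *
st()
snap('wrist','w7.png')
for t in ['lever_ball','lever']:
    print(t,[(round(x['score'],2),np.round(c2w('wrist',x['xyz']),4).tolist()) for x in manip.tip_of(t,'wrist')[:2]])
"
```

```text
t 8.67 pos [0.4883 0.2207 0.1609] xdir 33.5 tilt [ 0.001  0.    -1.   ] F [ 0.44  0.3  -0.45] w -0.002 q [ 0.11  0.26 -0.71  1.76  0.18  1.19 -1.64]
lever_ball [(0.64, [0.5331, 0.2506, 0.169])]
lever [(0.86, [0.5523, 0.1751, 0.1094])]
```

View pics/w7.png

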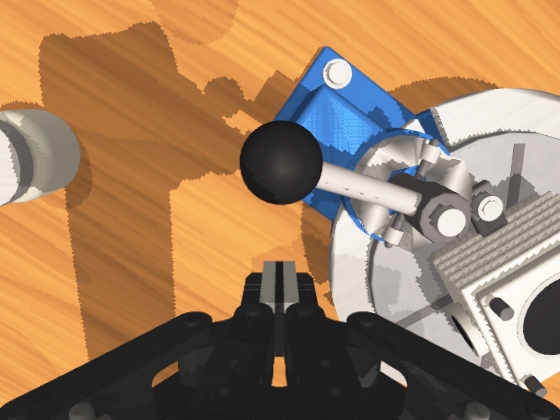

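The lever has gone over the hump. The ball is at (281,162), about 1.34 rad, at roughly 167–169 mm, so the pin is resting on the plate face. The fingers are clear of it. Next I'll lift, turn and go to the back side of the knob.

arm_command(
  slide=[
    [-5, 0, -25],
    [0, 0, -25],
    [0, 0, -25],
    [0, 0, 0],
    [0, 0, 0],
    [0, 0, 0],
    [0, 0, 0],
    [0, 0, 0],
  ],
  turn=[0, 0, 0, -7, -7, -7, -7, -7],
  grip=[1, 1, 1, 1, 1, 1, 1, 1],
)

```text
clock: 9.48
position: [0.4836, 0.2176, 0.2359]
ee_rot: [0.825, 0.566, 0.0, 0.0]
ft_force: [-0.6, -0.1, -0.6]
grip_width: -0.003
```

arm_command(
  slide=[
    [-16, 20, 0],
    [-24, 29, 0],
    [-24, 29, 0],
    [-24, 29, 0],
    [-24, 29, 0],
    [-24, 29, 0],
    [-18, 23, 0],
    [-10, 10, 0],
    [0, 0, 0],
  ],
  turn=[0, 0, 0, 0, 0, 0, 0, 0, 0],
  grip=[1, 1, 1, 1, 1, 1, 1, 1, 1],
)

```text
clock: 10.23
position: [0.6084, -0.0118, 0.2351]
ee_rot: [0.828, 0.561, -0.0, 0.0]
ft_force: [0.1, -0.9, -0.8]
grip_width: 0.0
```

```bash
python3 -c "
from h import *
snap('wrist','w8.png'); to([.612,-.005,.2])
for n in ['wrist','top']:
  if n=='top': snap('top','t8.png')
  for t in ['lever_ball','lever','table_knob','table_top']:
    print(n,t,[(round(x['score'],2),np.round(c2w(n,x['xyz']),4).tolist()) for x in manip.tip_of(t,n)[:2]])
"
```

```text
t 10.28 pos [ 0.6077 -0.0089  0.2354] xdir 68.4 tilt [-0.001  0.    -1.   ] F [ 0.53  0.2  -0.32] w -0.002 q [ 0.43  0.36 -0.62  1.48  0.21  1.38 -0.58]
slide mm [ 5.2  2.6 35.4]
wrist lever_ball []
wrist lever [(0.59, [0.549, 0.1807, 0.0007])]
wrist table_knob [(0.64, [0.6212, 0.0333, 0.104])]
wrist table_top [(0.65, [0.5472, 0.0731, 0.0463])]
top lever_ball [(0.82, [0.5312, 0.247, 0.1629])]
top lever [(0.67, [0.6278, 0.029, 0.1026]), (0.63, [0.5505, 0.1777, 0.1126])]
top table_knob [(0.61, [0.6252, 0.0273, 0.1015])]
top table_top [(0.82, [0.5458, 0.0693, 0.0497])]
```

View pics/w8.png

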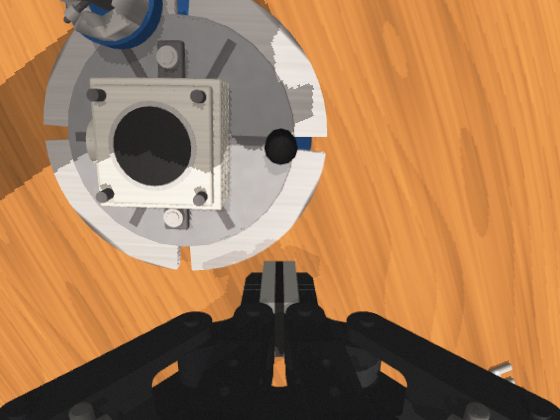

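The knob top is at (280,146), straight ahead of the fingers. Notches show at (305,145), (185,258) and (57,133). I'll get their angles, then go down.

```bash
python3 -c "
from h import *
def onz(n,uv,z):
    o,d=ray(n,uv); return o+d*(z-o[2])/d[2]
C=np.array([.547,.066])
for uv in [(318,145),(185,264),(50,133)]:
    P=onz('wrist',uv,.064); v=P[:2]-C; print(P.round(3),np.hypot(*v).round(3),np.degrees(np.arctan2(v[1],v[0])).round(1))
P=onz('wrist',(280,146),.134);v=P[:2]-C; print('knob',P.round(4),np.hypot(*v).round(3),np.degrees(np.arctan2(v[1],v[0])).round(1))
"
```

```text
[0.654 0.019 0.064] 0.117 -23.7
[ 0.497 -0.041  0.064] 0.118 -115.1
[0.436 0.119 0.064] 0.122 154.6
knob [0.6254 0.0371 0.134 ] 0.084 -20.2
```

arm_command(
  slide=[
    [0, 2, 25],
    [0, 0, 35],
    [0, 0, 35],
    [0, 0, 25],
    [0, 0, 12],
    [0, 0, 6],
    [0, 0, 0],
  ],
  turn=[0, 0, 0, 0, 0, 0, 0],
  grip=[1, 1, 1, 1, 1, 1, 1],
)

```text
clock: 11.32
position: [0.6094, -0.008, 0.0975]
ee_rot: [0.827, 0.563, -0.0, -0.0]
ft_force: [0.1, -0.1, 0.8]
grip_width: -0.004
```

arm_command(
  slide=[
    [6, 0, 0],
    [4, 0, 0],
    [2, 0, 0],
    [0, 0, 0],
  ],
  turn=[0, 0, 0, 0],
  grip=[1, 1, 1, 1],
)

```text
clock: 11.65
position: [0.6147, 0.0042, 0.099]
ee_rot: [0.826, 0.563, 0.001, 0.0]
ft_force: [-0.7, -0.5, -0.0]
grip_width: -0.003
```

```bash
python3 -c "
from h import *
snap('wrist','w9.png'); st()
"
```

```text
t 11.7 pos [0.6144 0.0037 0.0987] xdir 68.5 tilt [ 0.001 -0.    -1.   ] F [ 0.23  0.15 -0.56] w 0.003 q [ 0.38  0.48 -0.59  1.62  0.29  1.13 -0.66]
```

View pics/w9.png

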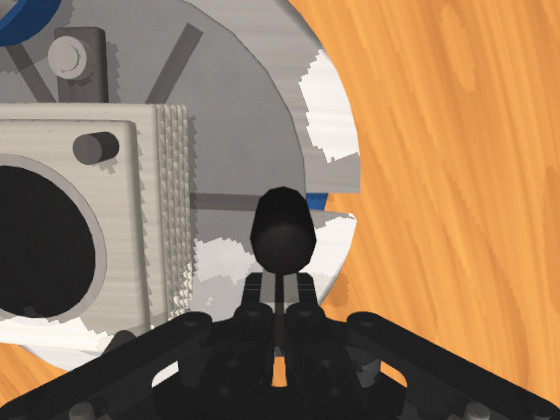

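The knob is right before the finger tips, at (283,235). The nearest notch needs about +24° of counter-clockwise turn. I'll push gently along the arc.

arm_command(
  slide=[
    [1.5, 0.4, 0],
    [1.5, 0.4, 0],
    [1.5, 0.4, 0],
    [1.5, 0.4, 0],
    [1.5, 0.4, 0],
  ],
  turn=[-1, -1, -1, -1, -1],
  grip=[1, 1, 1, 1, 1],
)

```text
clock: 12.12
position: [0.618, 0.0084, 0.0977]
ee_rot: [0.801, 0.599, -0.001, 0.0]
ft_force: [-4.6, -6.3, 4.4]
grip_width: 0.002
```

```bash
python3 -c "
from h import *
snap('wrist','w10.png'); st()
"
```

```text
t 12.17 pos [0.6181 0.0085 0.0977] xdir 73.6 tilt [-0.001 -0.002 -1.   ] F [-1.56 -3.15  1.37] w 0.0 q [ 0.38  0.49 -0.61  1.61  0.31  1.14 -0.59]
```

View pics/w10.png

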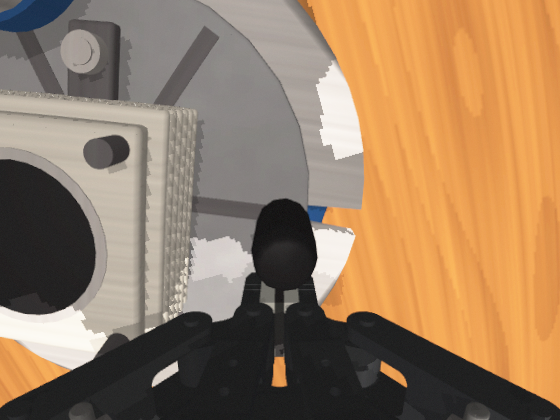

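arm_command(
  slide=[
    [1.5, 0.4, 0],
    [1.5, 0.4, 0],
    [1.5, 0.4, 0],
    [1.5, 0.4, 0],
    [1.5, 0.4, 0],
  ],
  turn=[-1, -1, -1, -1, -1],
  grip=[1, 1, 1, 1, 1],
)

```text
clock: 12.58
position: [0.6217, 0.013, 0.0977]
ee_rot: [0.775, 0.632, -0.002, 0.001]
ft_force: [-3.6, -10.0, 4.0]
grip_width: 0.001
```

```bash
python3 -c "
from h import *
snap('wrist','w11.png'); st()
"
```

```text
t 12.63 pos [0.622  0.0135 0.0977] xdir 78.5 tilt [-0.001 -0.003 -1.   ] F [-1.76 -6.57  0.93] w 0.003 q [ 0.38  0.51 -0.62  1.59  0.32  1.15 -0.52]
```

View pics/w11.png

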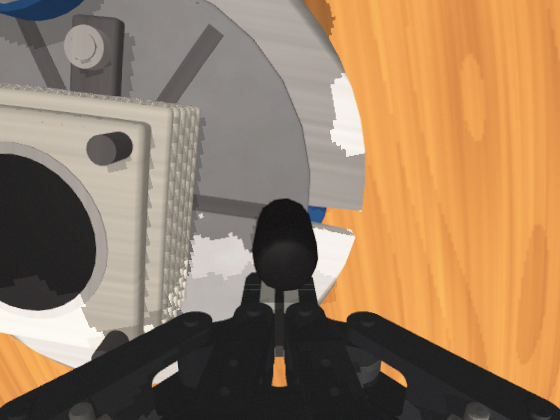

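arm_command(
  slide=[
    [1.5, 0.2, 0],
    [1.5, 0.2, 0],
    [1.5, 0.2, 0],
    [1.5, 0.1, 0],
    [1.5, 0.1, 0],
    [1.5, 0, 0],
    [1.5, 0, 0],
  ],
  turn=[0, 0, 0, 0, 0, 0, 0],
  grip=[1, 1, 1, 1, 1, 1, 1],
)

```text
clock: 13.22
position: [0.6257, 0.0219, 0.0978]
ee_rot: [0.776, 0.631, -0.001, 0.002]
ft_force: [1.5, -11.9, 0.8]
grip_width: 0.007
```

```bash
python3 -c "
from h import *
def onz(n,uv,z):
    o,d=ray(n,uv); return o+d*(z-o[2])/d[2]
snap('wrist','w12.png'); st(); snap('top','t12.png')
print([(round(x['score'],2),np.round(c2w('top',x['xyz']),4).tolist()) for x in manip.tip_of('lever_ball','top')[:2]])
"
```

```text
t 13.27 pos [0.6259 0.0224 0.0978] xdir 78.3 tilt [ 0.001 -0.004 -1.   ] F [ 3.06 -8.09 -0.39] w -0.001 q [ 0.36  0.51 -0.62  1.58  0.32  1.15 -0.54]
[(0.5, [0.5334, 0.2465, 0.1649])]
```

View pics/w12.png

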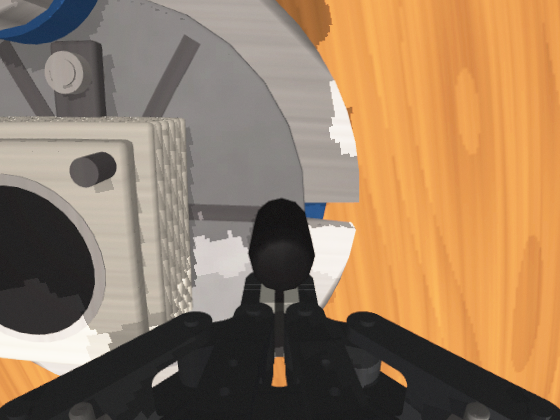

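The table follows; it has turned about 10° so far at about 12 N. I'll continue, then slow down.

arm_command(
  slide=[
    [1.5, 0.2, 0],
    [1.5, 0.2, 0],
    [1.5, 0.3, 0],
    [1.5, 0.3, 0],
    [1.5, 0.3, 0],
  ],
  turn=[-0.5, -0.5, -1, -1, -1],
  grip=[1, 1, 1, 1, 1],
)

```text
clock: 13.78
position: [0.6286, 0.0287, 0.0978]
ee_rot: [0.753, 0.658, -0.001, 0.002]
ft_force: [3.1, -12.7, 0.1]
grip_width: -0.0
```

```bash
python3 -c "
from h import *
def onz(n,uv,z):
    o,d=ray(n,uv); return o+d*(z-o[2])/d[2]
snap('top','t13.png'); st()
print([(round(x['score'],2),np.round(c2w('top',x['xyz']),4).tolist()) for x in manip.tip_of('lever_ball','top')[:2]])
im=cv2.imread('pics/t13.png')[140:270,180:340]; cv2.imwrite('pics/t13z.png',cv2.resize(im,None,fx=4.6,fy=4.6,interpolation=2))
"
```

```text
t 13.83 pos [0.6288 0.0294 0.0979] xdir 82.4 tilt [ 0.002 -0.004 -1.   ] F [ 3.92 -8.37 -0.9 ] w 0.0 q [ 0.36  0.52 -0.64  1.57  0.34  1.15 -0.48]
[(0.8, [0.5337, 0.2452, 0.166])]
```

View pics/t13z.png

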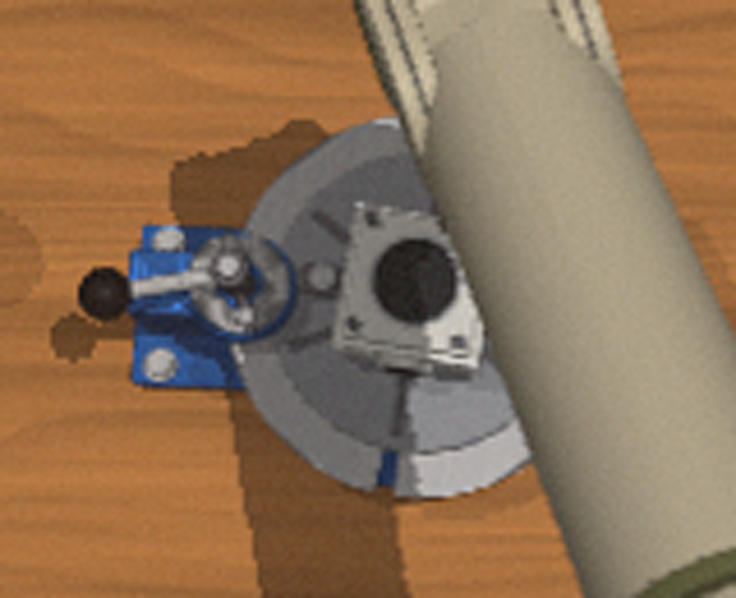

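```bash
python3 -c "
from h import *
def onz(n,uv,z):
    o,d=ray(n,uv); return o+d*(z-o[2])/d[2]
P=onz('top',(180+388/4.6,140+468/4.6),.064)-np.array([.547,.065,0]); print(P,np.degrees(np.arctan2(P[1],P[0])))
"
```

```text
[-0.10852179  0.01638219  0.064     ] 171.41558193596867
```

arm_command(
  slide=[
    [1, 0.2, 0],
    [1, 0.2, 0],
    [1, 0.2, 0],
    [1, 0.2, 0],
  ],
  turn=[-0.7, -0.7, -0.7, -0.7],
  grip=[1, 1, 1, 1],
)

```text
clock: 14.22
position: [0.6302, 0.0332, 0.0979]
ee_rot: [0.737, 0.676, -0.001, 0.002]
ft_force: [4.0, -11.2, -0.5]
grip_width: -0.001
```

arm_command(
  slide=[
    [1, 0.2, 0],
    [1, 0.2, 0],
    [1, 0.2, 0],
  ],
  turn=[-0.7, -0.7, -0.7],
  grip=[1, 1, 1],
)

```text
clock: 14.47
position: [0.6304, 0.0392, 0.098]
ee_rot: [0.723, 0.691, 0.0, 0.001]
ft_force: [3.1, -2.0, -0.3]
grip_width: 0.002
```

The force dropped to 4 N and the finger caught up. I'll check whether the pin has dropped before going on.

```bash
python3 -c "
from h import *
snap('top','t14.png'); snap('side','s14.png'); st()
for n in ['top','side']: print([(round(x['score'],2),np.round(c2w(n,x['xyz']),4).tolist()) for t in ['lever_ball','lever'] for x in manip.tip_of(t,n)[:2] ])
im=cv2.imread('pics/t14.png')[140:270,180:340]; a=cv2.resize(im,(500,406),interpolation=2)
im=cv2.imread('pics/s14.png')[180:300,220:340]; b=cv2.resize(im,(300,406),interpolation=2)
cv2.imwrite('pics/c14.png',np.hstack([a,b]))
"
```

```text
t 14.57 pos [0.63   0.0402 0.0979] xdir 87.4 tilt [ 0.001 -0.    -1.   ] F [ 1.49 -3.66  0.71] w 0.003 q [ 0.36  0.53 -0.65  1.57  0.35  1.16 -0.42]
[(0.84, [0.5443, 0.2487, 0.1565]), (0.57, [0.5482, 0.1818, 0.0998])]
[(0.77, [0.5532, 0.1802, 0.1065])]
```

View pics/c14.png

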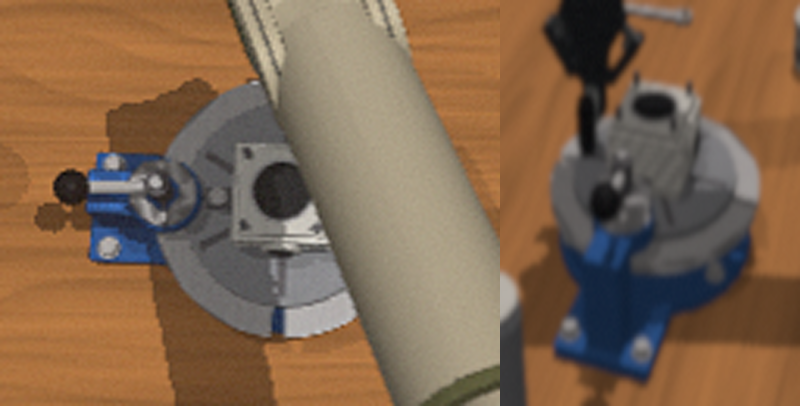

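The top view shows the lever swung to about +y, with the ball at (70,187) in the left panel and about 157 mm high. So the pin appears to have dropped in. I'll back off, lift clear and verify with the wrist camera.

arm_command(
  slide=[
    [-8, 0, 0],
    [-12, 0, 0],
    [0, 0, -35],
    [0, 0, -40],
    [0, 0, -40],
    [0, 0, -25],
    [0, 0, 0],
  ],
  turn=[0, 0, 0, 0, 0, 0, 0],
  grip=[1, 1, 1, 1, 1, 1, 1],
)

```text
clock: 15.35
position: [0.6306, 0.0204, 0.2442]
ee_rot: [0.723, 0.691, 0.003, 0.003]
ft_force: [0.1, -0.5, 1.1]
grip_width: -0.005
```

```bash
python3 -c "
from h import *
to([.50,.15,.25])
"
```

```text
t 15.35 pos [0.6306 0.0204 0.2442] xdir 87.4 tilt [ 0.008  0.001 -1.   ] F [ 0.11 -0.55  1.08] w -0.005 q [ 0.41  0.41 -0.69  1.4   0.26  1.41 -0.33]
slide mm [ 123.5 -136.4   -6.8]
```

arm_command(
  slide=[
    [15, -20, -5],
    [20, -28, 0],
    [20, -28, 0],
    [15, -20, 0],
    [5, -8, 0],
    [0, 0, 0],
  ],
  turn=[0, 0, 0, 0, 0, 0],
  grip=[1, 1, 1, 1, 1, 1],
)

```text
clock: 15.85
position: [0.5267, 0.1012, 0.2429]
ee_rot: [0.722, 0.692, -0.0, 0.0]
ft_force: [-0.1, 0.7, 0.1]
grip_width: 0.001
```

```bash
python3 -c "
from h import *
st(); snap('wrist','w15.png'); r=manip.camera_info('wrist'); 
o=[(round(x['score'],2),np.round(c2w('wrist',x['xyz']),4).tolist()) for t in ['lever_ball','lever','turntable','table_knob'] for x in manip.tip_of(t,'wrist')[:2] ]; print(o)
snap('top','t15.png'); print(manip.tip_of('lever_ball','top') and [np.round(c2w('top',x['xyz']),4) for x in manip.tip_of('lever_ball','top')])
"
```

```text
t 15.85 pos [0.5267 0.1012 0.2429] xdir 87.5 tilt [-0.    -0.001 -1.   ] F [-0.14  0.7   0.05] w 0.001 q [ 0.41  0.21 -0.77  1.65  0.15  1.35 -0.43]
[(0.94, [0.5549, 0.1705, 0.0989]), (0.91, [0.5496, 0.0653, -0.0]), (0.76, [0.6357, 0.0582, 0.1064])]
[array([0.5442, 0.2474, 0.1548])]
```

View pics/w15.png

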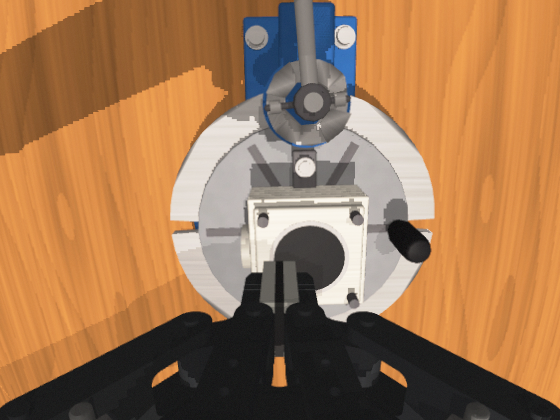

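The lever hub is at (313,100) and its arm runs up the image, but the ball is out of view. I'll move on along +y and take two views of the ball.

arm_command(
  slide=[
    [15, -20, -5],
    [25, -20, 0],
    [25, -10, 0],
    [10, 0, 0],
    [0, 0, 0],
  ],
  turn=[0, 0, 0, 0, 0],
  grip=[1, 1, 1, 1, 1],
)

```text
clock: 16.67
position: [0.4813, 0.1799, 0.2481]
ee_rot: [0.722, 0.692, 0.0, -0.0]
ft_force: [0.1, -0.2, -0.0]
grip_width: 0.0
```

```bash
python3 -c "
from h import *
import pickle
st(); i=manip.camera_info('wrist'); snap('wrist','w16.png'); pickle.dump(i,open('i16.pkl','wb'))
print([(t,round(x['score'],2),np.round(c2w('wrist',x['xyz']),4).tolist()) for t in ['lever_ball','lever'] for x in manip.tip_of(t,'wrist')[:2] ])
"
```

```text
t 16.67 pos [0.4813 0.1799 0.2481] xdir 87.6 tilt [ 0.001  0.001 -1.   ] F [ 0.1  -0.16 -0.01] w 0.0 q [ 0.32  0.15 -0.84  1.69  0.12  1.35 -0.57]
[('lever_ball', 0.78, [0.5494, 0.2474, 0.1599]), ('lever', 0.57, [0.5505, 0.1702, 0.101])]
```

arm_command(
  slide=[
    [0, 25, 0],
    [0, 30, 0],
    [0, 25, 0],
    [0, 10, 0],
    [0, 0, 0],
  ],
  turn=[0, 0, 0, 0, 0],
  grip=[1, 1, 1, 1, 1],
)

```text
clock: 17.23
position: [0.574, 0.1705, 0.2464]
ee_rot: [0.725, 0.689, -0.001, -0.001]
ft_force: [-0.4, -0.4, -0.9]
grip_width: 0.0
```

```bash
python3 -c "
from h import *
import pickle
st(); i=manip.camera_info('wrist'); snap('wrist','w17.png'); pickle.dump(i,open('i17.pkl','wb'))
print([(t,round(x['score'],2),np.round(c2w('wrist',x['xyz']),4).tolist()) for t in ['lever_ball','lever'] for x in manip.tip_of(t,'wrist')[:2] ])
"
```

```text
t 17.23 pos [0.574  0.1705 0.2464] xdir 87.1 tilt [-0.002  0.    -1.   ] F [-0.42 -0.38 -0.86] w 0.0 q [ 0.25  0.37 -0.79  1.48  0.26  1.41 -0.6 ]
[('lever_ball', 0.87, [0.5419, 0.2542, 0.1603]), ('lever', 0.9, [0.5511, 0.1767, 0.0999]), ('lever', 0.56, [0.5453, 0.0683, 0.0486])]
```

View pics/w16.png

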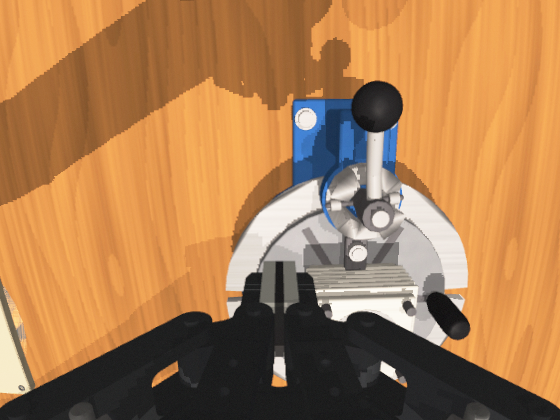

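View pics/w17.png

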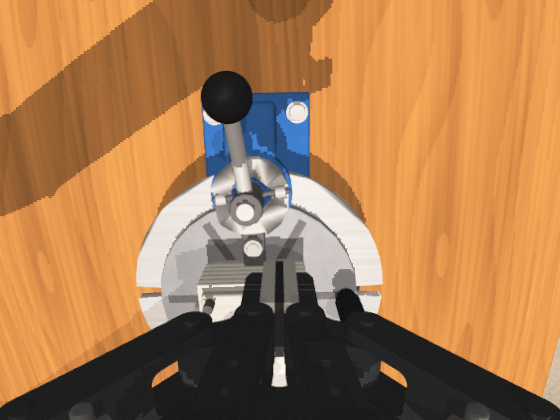

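```bash
python3 -c "
from h import *
import pickle
def rr(f,uv):
    i=pickle.load(open(f,'rb')); K=np.array([[i['fx'],0,i['cx']],[0,i['fy'],i['cy']],[0,0,1]])
    q=cv2.undistortPoints(np.array([[uv]],float),K,np.array(i['dist_coeffs']))[0,0]
    M=cv2.Rodrigues(np.array(i['rvec'],float))[0]; d=M.T@np.array([q[0],q[1],1]); return -M.T@np.array(i['tvec']).ravel(),d/np.linalg.norm(d)
def cen(f,x0,x1,y0,y1):
    g=cv2.imread(f).max(2)[y0:y1,x0:x1]; m=(g<50).astype('uint8')
    n,l,s,c=cv2.connectedComponentsWithStats(m); k=1+np.argmax(s[1:,4]); print(s[k]); b=s[k]; return (x0+b[0]+(b[2]-1)/2,y0+b[1]+(b[3]-1)/2)
a=cen('pics/w16.png',340,415,70,140); b=cen('pics/w17.png',190,262,60,130); print(a,b)
print(tri(rr('i16.pkl',a),rr('i17.pkl',b)))
"
```

```text
[  11   12   51   50 1720]
[  11   11   51   53 2096]
(np.float64(376.0), np.float64(106.5)) (np.float64(226.0), np.float64(97.0))
[0.5449534  0.25120437 0.15892824]
```

Triangulating the ball from the two wrist places gives (0.545, 0.251, 0.159). That is the height for the pin fully home. The lever is at about 1.5 rad and the robot is clear of everything. One last check for rest, then I'll hand in.

```bash
python3 -c "
from h import *
st(); a=snap('top','t18.png')
b0=[np.round(c2w('top',x['xyz']),4) for t in ['lever_ball','spray_can','piston','wrench','grease_jar'] for x in manip.tip_of(t,'top')[:1]]; print(b0)
a=snap('wrist','w18.png').astype(int); b=snap('wrist','w19.png').astype(int); print(np.abs(a-b).mean())
manip.hand_in()
"
```

```text
t 17.38 pos [0.5713 0.1727 0.2476] xdir 87.3 tilt [-0.001 -0.    -1.   ] F [ 0.57 -0.11  0.65] w 0.001 q [ 0.25  0.36 -0.79  1.48  0.26  1.41 -0.6 ]
[array([0.5451, 0.2475, 0.156 ]), array([ 6.109e-01,  4.042e-01, -3.000e-04]), array([ 4.051e-01, -3.238e-01,  4.000e-04]), array([ 0.7095, -0.3787, -0.0016]), array([0.4048, 0.4183, 0.0017])]
1.201748866213152
the job is handed in; nothing more can be done
```

I swung the lever over the hump with the closed fingers, and it dropped by itself until the pin rested on the plate. I then eased the table about 24° counter-clockwise by its knob until the pin fell into a notch. The job is handed in at about 17.5 s, with no verdict reported.

**Forces:** The fingers read at most about 8 N on the lever and 13 N on the knob, taken at the end of each move. Lever-on-cam force could not be read directly.

**Last checks:**
- **Pin:** Two wrist views put the ball centre at 159 mm, which matches pin fully home (limit 162). The network's single-view readings were 155 to 160 mm.
- **Lever:** It stood at about 1.49 rad, a hair under the stated 1.5 to 1.6 but within measuring error.
- **Clear of things:** The robot was clear of everything, with near-zero force readings. The bystanders were found within about 5 mm of their first readings, which is the network's own error.
- **At rest:** I had no direct speed measurement. The ball's position agreed between pictures, and two successive pictures differed only slightly while the arm itself was still settling by 2 to 3 mm.

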